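# Put the embossing stamps away in order

## Task

The four embossing stamps stand in a row on the pale bench tray. Put them away in the dark storage rack, one standing upright in each pocket, in the same order counted from the end with the brass ball: the stamp nearest the tray's ball goes into the pocket nearest the rack's ball, and so on along the row. Never lay a stamp on its side or let one fall over.

Things in the scene. Friction and masses are not known exactly. Their poses are not given: they have to be found in the camera images.
- stamp_round: Loose leather-embossing hand stamp, about 200 g (the mass varies by up to a third), standing upright. Foot: a round brass disc 38 across, 18 high (all in mm); above it a brass neck 18 thick up to 32, then an upright round wooden handle 25 in diameter from 32 to 82 above the underside (grip it there, about 65 up); it then has a mushroom-shaped knob 36 wide from 82 up to its top at 97. Origin: centre of its underside; z runs up the handle.
- stamp_square: Loose leather-embossing hand stamp, about 200 g (the mass varies by up to a third), standing upright. Foot: a square brass block 34 x 34, 18 high (all in mm); above it a brass neck 18 thick up to 32, then an upright round wooden handle 25 in diameter from 32 to 82 above the underside (grip it there, about 65 up); it then goes on as a square 25 x 25 from 82 up to its top at 97. Origin: centre of its underside; z runs up the handle.
- stamp_hex: Loose leather-embossing hand stamp, about 200 g (the mass varies by up to a third), standing upright. Foot: a six-sided brass block 40 across corners, 18 high (all in mm); above it a brass neck 18 thick up to 32, then an upright round wooden handle 25 in diameter from 32 to 82 above the underside (grip it there, about 65 up); it then ends in a ball 30 wide (from about 78 up), top at 101. Origin: centre of its underside; z runs up the handle.
- stamp_oblong: Loose leather-embossing hand stamp, about 200 g (the mass varies by up to a third), standing upright. Foot: an oblong brass block 26 (own x) x 40 (own y), 18 high (all in mm); above it a brass neck 18 thick up to 32, then an upright round wooden handle 25 in diameter from 32 to 82 above the underside (grip it there, about 65 up); it then ends in a short blunt cone, top at 92. Origin: centre of its underside; z runs up the handle.
- pad_round: Fixed cork pad, round, 56 across, 5 mm thick, lying in the bench tray; the round stamp stands on it at the start (within 6 mm of its centre), so it marks that stamp's place in the row. Origin: centre of its underside; z up.
- pad_square: Fixed cork pad, square, 52 x 52, 5 mm thick, lying in the bench tray; the square stamp stands on it at the start (within 6 mm of its centre), so it marks that stamp's place in the row. Origin: centre of its underside; z up.
- pad_hex: Fixed cork pad, six-sided, 60 across corners, 5 mm thick, lying in the bench tray; the six-sided stamp stands on it at the start (within 6 mm of its centre), so it marks that stamp's place in the row. Origin: centre of its underside; z up.
- pad_oblong: Fixed cork pad, oblong, 36 x 58, 5 mm thick, lying in the bench tray; the oblong stamp stands on it at the start (within 6 mm of its centre), so it marks that stamp's place in the row. Origin: centre of its underside; z up.
- bench_tray: Fixed low tray of pale wood, 85 (x) x 350 (y) mm, floor 12 mm and rim 22 mm above the bench; four cork pads lie on its floor in a row along y at y = -108, -36, 36 and 108 mm (which pad is where varies). A brass ball 24 mm wide stands on the rim at its +y end, top 56 mm above the bench; the other end has none. Origin: centre of its underside, on the bench; z up.
- storage_rack: Fixed storage rack of dark wood, a board 85 (x) x 350 (y) x 20 mm with four square pockets, 55 x 55 mm and 14 mm deep (pocket floor 6 mm above the bench), in a row along y with centres at x = 0 and y = -108, -36, 36 and 108 mm. A brass ball 24 mm wide stands on its +y end, top 54 mm above the bench. Origin: centre of its underside, on the bench; z up.
There are look-alikes about, which are no part of the job. Leave any pink or turquoise look-alike of the stamp_round alone.

How it is judged:
By the outcome, as a careful person would: the job done as asked, in the order asked, and still so for the second after the job is handed in, with the robot touching nothing.
It also fails if it takes over 101 s, if anything falls off the work surface, if the arm or the gripper's body presses on something with over 40 N, if the wrist force passes 120 N, or if a joint passes its speed limit or range.

## Robot

A 6-joint arm with a two-finger parallel gripper is mounted at the origin on the work surface. World frame = base frame: x ahead of the robot, y to its left, z up, the work surface at z = 0. Lengths are in m, angles in rad, forces in N, time in s.
With the tool pointing down it reaches from about 0.35 to 0.85 m from the base axis. Payload 8.1 kg.
Tool frame: the origin (TCP) lies between the finger pads; the fingertips stand 25 mm ahead of it and the grasp point (between the pads) lies 6 mm ahead of it; z points along the fingers, y is the line along which they close (so a half turn about z gives the same grasp; the last joint's range is limited). The gripper opens to 93 mm and grips with 3 to 60 N. Pads are 15 mm wide; open, the fingers measure 128 mm over their backs; the gripper's body (75 mm by 188 mm) begins 65 mm behind the grasp point.
Start: joints at [1.069, 0.13, 1.488, -0, 1.523, -0.085], TCP at [0.243, 0.549, 0.244] pointing down, gripper open.
Joint ranges: [-2.96, 2.96], [-0.89, 2.26], [0.02, 2.5], [-1.34, 4.48], [0, 2.73], [-2.66, 2.66]. Speed limits (rad/s): [2.39, 2.39, 2.79, 3.14, 3.14, 3.14].

## Interface

Orientations are given as [roll, pitch, yaw] about the fixed x, y, z axes, in that order (R = Rz(yaw) Ry(pitch) Rx(roll)).
In Python, from plant import r gives the robot as it stands. The module is installed in compiled form; this text tells all that it offers.
- The arm moves only by the shell command python3 -m pendant 'ROWS'. ROWS is JSON, a list that holds one entry, the list of rows, each a list of 5 numbers: the shift along the tool's x, y, z in units of 150 mm (1.0 is 150 mm), then the turn about the tool's z in units of 1.5 rad (1.0 is 1.5 rad), then the gripper command: -1 is shut, 1 is fully open, values between are in proportion. A call has 1 to 20 rows; each row is the pose to reach, as a shift and turn from the pose commanded when the call began, along the tool's axes at that moment; what a row does not reach only later rows make up. A row lasts 1/8 s, in which the tool goes at most 62.5 mm and 10.7 degrees, less where a joint would pass 70% of its speed; a pose out of reach is approached as far as the arm can. A call with a number of a shift or a turn outside -1 to 1 is refused whole. A call with a gripper value outside its range is refused whole. The fingers move at their own pace and stop on an object; the grip force is fixed at half the most. Time passes only in rows, so rows that repeat a pose let the fingers close. It gives the time, the measured TCP pose, the force, the opening and the grip force at its end, in the units of the state.
- r.state(): the state, without advancing time (a new reading comes with each control period).
- r.capture(name): name is "scene" or "top" or "wrist"; returns a dict with "pixels" (384x512x3 uint8, red, green, blue), "range_z" (384x512 float32, m along the optical axis (not along the pixel's ray), 0 where there is no reading), "intrinsics" (3x3 intrinsics, pixels), "origin" and "orientation" of the camera in the world. Camera axes: x right, y down, z forward; pixel columns grow to the right and rows downward; lengths in m; the calibration is good to about 2 mm. A picture is of the moment at which its call begins.
- r.close_job(): hands the job in; it is judged then, once.
The state is a dict: "clock": time; "q": joint angles; "qvel": joint speeds; "joint_efforts": joint torques, N m; "tool_pos": TCP position; "tcp_rot": TCP orientation; "force": force on the tool from outside, world axes, zero at the start; "moment": the same for the moment, N m; "grip_width": opening from 0.0 (shut) to 1.0 (fully open); "finger_force": force on a finger pad.
Only numpy, scipy, OpenCV 4.12 (cv2) and the standard library are available. Lean on these libraries where they do the work, as an engineer would, in place of code of your own. Each camera call takes 0.05 s, during which the arm holds its last target. There are 200 camera calls.

## Working session

There is one attempt and no reset: what is moved stays moved. The work goes in short steps, Python scripts to look and compute and a shell command to move; the robot and the scene stay as the last step left them, time stands still between calls to the robot, and variables do not carry over. Pictures are saved under pics/ and viewed, at most 14 in all, crops included, and the job is handed in when it is done.

```bash
mkdir -p pics
cat > h.py <<'E'
import numpy as np,cv2
from plant import r
from scipy.spatial.transform import Rotation as R
def rot(o):
    o=np.array(o,float)
    if o.shape==(3,3): return o
    return R.from_euler('xyz',o).as_matrix() if o.size==3 else R.from_quat(o).as_matrix()
def cap(n,save=None):
    c=r.capture(n)
    if save: cv2.imwrite('pics/'+save,c['pixels'][:,:,::-1])
    z=c['range_z']; K=np.array(c['intrinsics']); v,u=np.mgrid[:z.shape[0],:z.shape[1]]
    P=np.stack([(u-K[0,2])/K[0,0]*z,(v-K[1,2])/K[1,1]*z,z],-1)@rot(c['orientation']).T+np.array(c['origin'])
    P[z==0]=np.nan
    return c,P
E
python3 - <<'E'
from h import *
s=r.state();print(s)
for n in('scene','top'):
    c,P=cap(n,n+'0.png');print(n,c['origin'],c['orientation']);np.save(n+'P.npy',P)
a=[cv2.imread(f'pics/{n}0.png') for n in('scene','top')]
E
```

```text
{'clock': 0.0, 'q': array([ 1.06858491e+00,  1.31138876e-01,  1.48922899e+00, -6.54613533e-06,
        1.52302032e+00, -8.54166334e-02]), 'qvel': array([ 1.85525590e-03, -5.19255744e-04,  3.08005992e-04,  4.81416268e-04,
       -3.90367212e-05, -1.68197799e-03]), 'joint_efforts': array([ 1.03999020e-03, -5.59808135e+01, -4.91774869e+01,  7.68421311e-02,
        3.52886994e-02, -2.43086952e-04]), 'tool_pos': array([0.24264341, 0.54819007, 0.24262835]), 'tcp_rot': array([-3.13980311e+00, -1.46667725e-04,  2.72479806e+00]), 'force': array([-0.27490451, -0.06447809, -0.03973733]), 'moment': array([-0.02655242, -0.06344284,  0.01553046]), 'finger_force': 0.0, 'grip_width': 0.999373213842563}
scene [1.08266993 0.06677858 0.49959957] [-2.35572067  0.01123028  1.70436335]
top [ 0.5028346  -0.02528865  0.6762337 ] [-2.95185183  0.02710238 -1.57128613]
```

View pics/scene0.png

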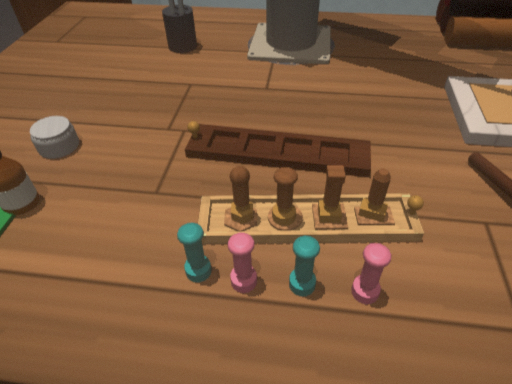

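View pics/top0.png

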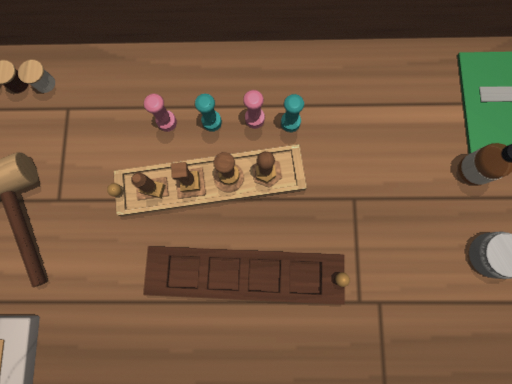

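Both views show the tray with its ball at +y (top px 115,190). From the ball the row is oblong (cone, 145,185), square (185,178), round (227,168), hex (265,165). The rack's ball is at its −y end (342,280), with pockets at px (306,277), (265,275), (224,273) and (183,271). The look-alikes to avoid are the pink and turquoise stamps at (160,110), (208,110), (254,108) and (292,112). The true stamps are the brown ones standing in the tray.

Run:
```python
from h import *
from scipy.optimize import least_squares
T=np.load('topP.npy');S=np.load('sceneP.npy')
it=cv2.imread('pics/top0.png')
for n,(u,v) in dict(obl=(157,190),sq=(190,183),rd=(229,177),hx=(266,174),b_t=(115,190),b_r=(342,280)).items(): print(n,T[v,u].round(3))
# rack
def rect(Pm):
    m=np.isfinite(Pm).all(1); (c,s,a)=cv2.minAreaRect((Pm[m][:,:2]*1000).astype(np.float32)); return np.round(c,1),np.round(s,1),round(a,2)
v,u=np.mgrid[:384,:512]
reg=(u>135)&(u<360)&(v>235)&(v<310)
m=reg&(abs(T[...,2]-.02)<.005)
# largest component
n,l,st,_=cv2.connectedComponentsWithStats(m.astype(np.uint8)); k=1+st[1:,4].argmax()
print('rack',rect(T[l==k]),np.nanmedian(T[l==k][:,2]))
for pu,pv in((306,277),(265,275),(224,273),(183,271)): 
    print(T[pv,pu].round(4))
    m=(abs(u-pu)<22)&(abs(v-pv)<22)&(T[...,2]<.011)&(T[...,2]>.001)
    n,l,st,_=cv2.connectedComponentsWithStats(m.astype(np.uint8)); kk=l[pv,pu]; print(' pocket',rect(T[l==kk]))
allP=np.vstack([T.reshape(-1,3),S.reshape(-1,3)])
src=np.r_[np.zeros(T[...,0].size),np.ones(S[...,0].size)]
cen=[T[q[1],q[0]][:2] for q in((157,190),(190,183),(229,177),(266,174))]
for c in cen:
    for z0,z1 in((.055,.09),):
        for s in(0,1,2):
            m=(allP[:,2]>z0)&(allP[:,2]<z1)&(np.hypot(*(allP[:,:2]-c).T)<.03)&((src==s)|(s==2))
            Q=allP[m,:2]
            if len(Q)<10: print('few');continue
            f=least_squares(lambda p:np.hypot(*(Q-p).T)-.0125,Q.mean(0)+[(-.005 if s else .005),0],loss='soft_l1',f_scale=.002)
            print(s,len(Q),f.x.round(4),np.median(abs(f.fun)).round(4))
```

```text
obl [0.63  0.171 0.034]
sq [0.638 0.107 0.054]
rd [0.648 0.039 0.054]
hx [ 0.652 -0.026  0.059]
b_t [0.626 0.239 0.054]
b_r [ 0.473 -0.151  0.053]
rack (array([480.4,  15. ]), array([349.5,  85.1]), 87.49) 0.01996014874599178
[ 0.4757 -0.0963  0.0077]
 pocket (array([475.6, -94.3]), array([54.6, 55.2]), 87.15)
[ 0.479  -0.0235  0.0052]
 pocket (array([478.8, -21.6]), array([55.1, 55.1]), 87.51)
[0.4825 0.05   0.0065]
 pocket (array([482. ,  50.8]), array([54.3, 55. ]), 87.82)
[0.486  0.1245 0.0047]
 pocket (array([485.1, 123.7]), array([53.2, 55.1]), 87.63)
0 112 [0.6349 0.1834] 0.0002
1 281 [0.6366 0.1827] 0.0003
2 393 [0.6363 0.1828] 0.0005
0 83 [0.6471 0.1145] 0.0001
1 268 [0.6487 0.1136] 0.0004
2 351 [0.6484 0.1137] 0.0005
0 55 [0.6603 0.0426] 0.0002
1 257 [0.6617 0.0417] 0.0004
2 312 [0.6615 0.0418] 0.0004
0 64 [ 0.6642 -0.0247] 0.0002
1 261 [ 0.6657 -0.0254] 0.0004
2 325 [ 0.6654 -0.0253] 0.0005
```

The pockets measure 55 × 55 mm with 73 mm spacing, and the handle fits give residuals under 0.5 mm. I'll turn the tool to yaw π/2, so tool x is world +y and tool y is world +x.

```bash
python3 -m pendant '[[[-0.2,-0.07,0,0.12,0.4],[-0.4,-0.14,0,0.24,0.4],[-0.6,-0.2,0,0.36,0.4],[-0.8,-0.27,0,0.48,0.4],[-1,-0.33,0,0.6,0.4],[-1,-0.33,0,0.7,0.4],[-1,-0.33,0,0.769,0.4],[-1,-0.33,0,0.769,0.4]]]'; python3 -m pendant '[[[-0.25,0.25,0,0,0.4],[-0.5,0.5,0,0,0.4],[-0.75,0.75,0,0,0.4],[-1,1,0,0,0.4],[-1,1,0,0,0.4]]]'
```

```text
clock: 1.1
tool_pos: [0.3599, 0.4424, 0.2431]
tcp_rot: [-3.141, 0.001, 1.572]
force: [-0.3, -0.3, -0.2]
grip_width: 0.701
finger_force: 0.0
clock: 1.72
tool_pos: [0.512, 0.2899, 0.2431]
tcp_rot: [-3.141, 0.001, 1.57]
force: [-0.3, 0.6, -1.1]
grip_width: 0.702
finger_force: 0.0
```

```bash
cat > g.py <<'E'
import sys
from h import *
s=r.state();p=s['tool_pos'];print(round(s['clock'],2),p.round(4),s['tcp_rot'].round(4),s['grip_width'].round(3))
if len(sys.argv)>1:
    d=(np.array([float(x) for x in sys.argv[1:4]])-p)
    c,sn=np.cos(s['tcp_rot'][2]),np.sin(s['tcp_rot'][2])
    print('units',np.round(np.array([d[0]*c+d[1]*sn,d[0]*sn-d[1]*c,-d[2]])/.15,3))
E
python3 g.py .636 .183 .244
```

```text
Traceback (most recent call last):
  File "g.py", line 3, in <module>
    s=r.state();p=s['tool_pos'];print(round(s['clock'],2),p.round(4),s['tcp_rot'].round(4),s['grip_width'].round(3))
                                                                                           ^^^^^^^^^^^^^^^^^^^^^
AttributeError: 'float' object has no attribute 'round'
```

```bash
sed -i "s/s\['grip_width'\].round(3)/round(float(s['grip_width']),3)/" g.py; python3 -m pendant '[[[-0.18,0.2,0,0,0.4],[-0.36,0.4,0,0,0.4],[-0.54,0.6,0,0,0.4],[-0.72,0.82,0,0,0.4],[-0.72,0.82,0,0,0.4],[-0.72,0.82,0,0,0.4]]]'; python3 g.py .636 .183 .088
python3 - <<'E'
from h import *
c,P=cap('wrist','w1.png'); np.save('w1.npy',P)
E
```

```text
clock: 2.48
tool_pos: [0.6323, 0.1859, 0.2432]
tcp_rot: [-3.14, -0.0, 1.573]
force: [-0.1, -0.5, -0.2]
grip_width: 0.699
finger_force: 0.0
2.48 [0.6323 0.1859 0.2432] [-3.1404e+00 -4.0000e-04  1.5730e+00] 0.699
units [-0.019  0.025  1.035]
```

View pics/w1.png

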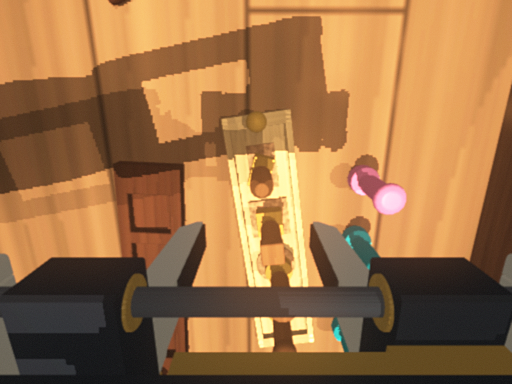

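The wrist view shows the tray ball at (257,120), the cone-topped oblong stamp next to it at (261,180), then the square one at (272,245). The pink look-alike at (380,190) is outside the tray. I'll grasp the oblong first.

```bash
python3 - <<'E'
from h import *
from scipy.optimize import least_squares
P=np.load('w1.npy').reshape(-1,3)
for c in([.636,.183],[.648,.114]):
    Q=P[(P[:,2]>.05)&(P[:,2]<.092)&(np.hypot(*(P[:,:2]-c).T)<.025)][:,:2]
    f=least_squares(lambda p:np.hypot(*(Q-p).T)-.0125,np.array(c),loss='soft_l1',f_scale=.002);print(len(Q),f.x.round(4))
E
python3 -m pendant '[[[-0.01,0.01,0.2,0,0.4],[-0.02,0.025,0.4,0,0.4],[-0.02,0.025,0.6,0,0.4],[-0.02,0.025,0.7,0,0.4],[-0.02,0.025,0.8,0,0.4],[-0.02,0.025,0.9,0,0.4],[-0.02,0.025,1,0,0.4],[-0.02,0.025,1,0,0.4]]]'; python3 -m pendant '[[[0,0,0.035,0,0.4],[0,0,0.035,0,0],[0,0,0.035,0,-0.5],[0,0,0.035,0,-1],[0,0,0.035,0,-1],[0,0,0.035,0,-1],[0,0,0.035,0,-1]]]'
```

```text
172 [0.6366 0.1831]
292 [0.6486 0.1141]
clock: 3.52
tool_pos: [0.6358, 0.1815, 0.0918]
tcp_rot: [-3.139, 0.001, 1.571]
force: [-0.8, 0.6, 0.4]
grip_width: 0.702
finger_force: 0.0
clock: 4.4
tool_pos: [0.6369, 0.1818, 0.0885]
tcp_rot: [3.141, -0.0, 1.571]
force: [0.6, -0.4, 0.5]
grip_width: 0.265
finger_force: 30.0
```

```bash
python3 -m pendant '[[[0,0,-0.08,0,-1],[0,0,-0.2,0,-1],[0,0,-0.4,0,-1],[0,0,-0.6,0,-1],[0,0,-0.8,0,-1],[-0.1,-0.06,-0.95,0,-1],[-0.25,-0.15,-0.95,0,-1],[-0.4,-0.25,-0.95,0,-1],[-0.6,-0.4,-0.95,0,-1],[-0.8,-0.5,-0.95,0,-1],[-0.9,-0.55,-0.95,0,-1],[-0.95,-0.57,-0.95,0,-1]]]'; python3 -m pendant '[[[-0.1,-0.06,0,0,-1],[-0.3,-0.17,0,0,-1],[-0.5,-0.3,0,0,-1],[-0.7,-0.4,0,0,-1],[-0.82,-0.47,0,0,-1],[-0.88,-0.5,0,0,-1],[-0.88,-0.5,0,0,-1],[-0.88,-0.5,0,0,-1]]]'; python3 g.py .4757 -.0945 .079
```

```text
clock: 5.9
tool_pos: [0.5516, 0.0388, 0.2319]
tcp_rot: [3.14, -0.0, 1.571]
force: [-0.9, -0.3, -2.8]
grip_width: 0.259
finger_force: 30.0
clock: 6.9
tool_pos: [0.4768, -0.0922, 0.2309]
tcp_rot: [3.141, -0.0, 1.572]
force: [0.1, -0.6, -3.0]
grip_width: 0.266
finger_force: 30.0
6.9 [ 0.4768 -0.0922  0.2309] [ 3.1414e+00 -3.0000e-04  1.5719e+00] 0.266
units [-0.015 -0.008  1.013]
```

```bash
python3 -m pendant '[[[-0.01,0,0.15,0,-1],[-0.015,-0.01,0.3,0,-1],[-0.015,-0.01,0.5,0,-1],[-0.015,-0.01,0.7,0,-1],[-0.015,-0.01,0.8,0,-1],[-0.015,-0.01,0.9,0,-1],[-0.015,-0.01,0.96,0,-1],[-0.015,-0.01,1,0,-1],[-0.015,-0.01,1,0,-1]]]';python3 -m pendant '[[[0,0,0.01,0,-1],[0,0,0.018,0,-1],[0,0,0.018,0,-1]]]'
```

```text
clock: 8.02
tool_pos: [0.475, -0.095, 0.0809]
tcp_rot: [-3.142, -0.0, 1.571]
force: [-0.7, 0.1, -1.6]
grip_width: 0.264
finger_force: 30.0
clock: 8.4
tool_pos: [0.4751, -0.0951, 0.0783]
tcp_rot: [3.141, 0.0, 1.571]
force: [-1.3, 0.8, -2.2]
grip_width: 0.266
finger_force: 30.0
```

Commanded height is about 1 mm above the floor with no contact yet, so I'll release gently and retreat.

```bash
python3 -m pendant '[[[0,0,0.006,0,-1],[0,0,0.006,0,-0.4],[0,0,0.006,0,-0.3],[0,0,0.006,0,0],[0,0,0.006,0,0.4],[0,0,0.006,0,0.4],[0,0,-0.15,0,0.4],[0,0,-0.4,0,0.4],[0,0,-0.7,0,0.4],[0,0,-1,0,0.4],[0,0,-1,0,0.4]]]'; python3 g.py .6485 .114 .2283
python3 - <<'E'
from h import *
cap('scene','s1.png')
E
```

```text
clock: 9.78
tool_pos: [0.4774, -0.0958, 0.2329]
tcp_rot: [3.134, 0.002, 1.571]
force: [0.2, 0.5, -0.1]
grip_width: 0.699
finger_force: 0.0
9.78 [ 0.4774 -0.0958  0.2329] [3.1339e+00 2.4000e-03 1.5713e+00] 0.699
units [1.398 1.141 0.03 ]
```

View pics/s1.png

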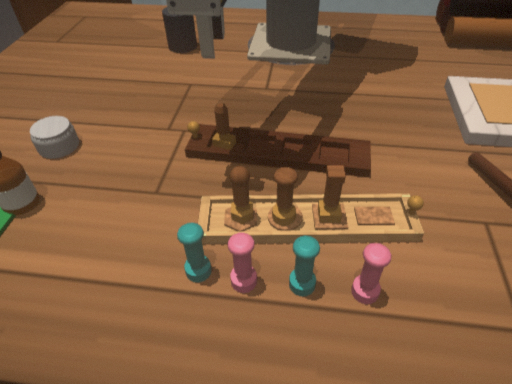

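The oblong (222,125) stands upright in the pocket next to the rack's ball (194,128). The square stamp is next.

```bash
python3 -m pendant '[[[0.2,0.16,0,0,0.4],[0.4,0.32,0,0,0.4],[0.6,0.5,0,0,0.4],[0.8,0.65,0,0,0.4],[1,0.82,0,0,0.4]]]'; python3 -m pendant '[[[0.2,0.16,0,0,0.4],[0.4,0.32,0,0,0.4],[0.4,0.32,0,0,0.4],[0.4,0.32,0,0,0.4],[0.4,0.32,0,0,0.4]]]';python3 g.py .6485 .114 .0885
```

```text
clock: 10.45
tool_pos: [0.5976, 0.0561, 0.2257]
tcp_rot: [-3.138, 0.0, 1.571]
force: [0.4, -0.9, 0.1]
grip_width: 0.7
finger_force: 0.0
clock: 11.08
tool_pos: [0.6453, 0.1142, 0.2276]
tcp_rot: [-3.141, 0.0, 1.57]
force: [0.1, -0.1, 0.7]
grip_width: 0.7
finger_force: 0.0
11.07 [0.6453 0.1142 0.2276] [-3.1406e+00  3.0000e-04  1.5704e+00] 0.7
units [-0.001  0.021  0.928]
```

```bash
python3 -m pendant '[[[0,0.01,0.2,0,0.4],[0,0.02,0.4,0,0.4],[0,0.02,0.55,0,0.4],[0,0.02,0.7,0,0.4],[0,0.02,0.8,0,0.4],[0,0.02,0.88,0,0.4],[0,0.02,0.93,0,0.4],[0,0.02,0.93,0,0.4],[0,0.02,0.93,0,0],[0,0.02,0.93,0,-0.5],[0,0.02,0.93,0,-1],[0,0.02,0.93,0,-1],[0,0.02,0.93,0,-1],[0,0.02,0.93,0,-1]]]';python3 g.py .4788 -.0215 .2285
```

```text
clock: 12.82
tool_pos: [0.6489, 0.1151, 0.0888]
tcp_rot: [3.142, -0.0, 1.571]
force: [-1.0, -0.5, 1.3]
grip_width: 0.277
finger_force: 28.5
12.82 [0.6489 0.1151 0.0888] [ 3.1416e+00 -1.0000e-04  1.5713e+00] 0.277
units [-0.91  -1.135 -0.931]
```

```bash
python3 -m pendant '[[[0,0,-0.08,0,-1],[0,0,-0.2,0,-1],[0,0,-0.4,0,-1],[0,0,-0.6,0,-1],[0,0,-0.8,0,-1],[-0.05,-0.06,-0.95,0,-1],[-0.12,-0.15,-0.95,0,-1],[-0.25,-0.3,-0.95,0,-1],[-0.4,-0.5,-0.95,0,-1],[-0.55,-0.7,-0.95,0,-1],[-0.7,-0.85,-0.95,0,-1],[-0.8,-0.95,-0.95,0,-1],[-0.86,-1,-0.95,0,-1]]]'; python3 -m pendant '[[[-0.03,-0.05,0,0,-1],[-0.05,-0.1,0,0,-1],[-0.05,-0.135,0,0,-1],[-0.05,-0.135,0,0,-1],[-0.05,-0.135,0,0,-1]]]'; python3 g.py .4788 -.0215 .0785
```

```text
clock: 14.45
tool_pos: [0.4987, -0.0147, 0.2327]
tcp_rot: [3.14, 0.0, 1.571]
force: [0.9, -0.9, -1.7]
grip_width: 0.274
finger_force: 28.5
clock: 15.08
tool_pos: [0.4789, -0.0213, 0.2312]
tcp_rot: [3.142, -0.0, 1.572]
force: [-0.4, 0.8, -3.5]
grip_width: 0.276
finger_force: 28.5
15.07 [ 0.4789 -0.0213  0.2312] [ 3.1415e+00 -1.0000e-04  1.5716e+00] 0.276
units [-1.000e-03 -0.000e+00  1.018e+00]
```

```bash
python3 -m pendant '[[[0,0,0.15,0,-1],[0,0,0.3,0,-1],[0,0,0.5,0,-1],[0,0,0.7,0,-1],[0,0,0.8,0,-1],[0,0,0.9,0,-1],[0,0,0.96,0,-1],[0,0,1,0,-1],[0,0,1,0,-1]]]';python3 -m pendant '[[[0,0,0.01,0,-1],[0,0,0.02,0,-1],[0,0,0.023,0,-1],[0,0,0.023,0,-1]]]'
```

```text
clock: 16.2
tool_pos: [0.4788, -0.0215, 0.0812]
tcp_rot: [-3.141, 0.0, 1.571]
force: [0.7, -0.1, -1.7]
grip_width: 0.277
finger_force: 28.5
clock: 16.7
tool_pos: [0.4788, -0.0215, 0.0778]
tcp_rot: [3.141, 0.0, 1.571]
force: [1.0, 1.2, -3.0]
grip_width: 0.276
finger_force: 28.5
```

```bash
python3 -m pendant '[[[0,0,0.003,0,-0.4],[0,0,0.003,0,-0.3],[0,0,0.003,0,0],[0,0,0.003,0,0.4],[0,0,0.003,0,0.4],[0,0,-0.15,0,0.4],[0,0,-0.4,0,0.4],[0,0,-0.7,0,0.4],[0,0,-1,0,0.4],[0,0,-1,0,0.4]]]'; python3 g.py .6615 .042 .2283
python3 - <<'E'
from h import *
cap('scene','s2.png')
E
```

```text
clock: 17.95
tool_pos: [0.4812, -0.0219, 0.2324]
tcp_rot: [3.134, 0.001, 1.571]
force: [0.6, -0.0, 0.2]
grip_width: 0.702
finger_force: 0.0
17.95 [ 0.4812 -0.0219  0.2324] [3.1336e+00 1.2000e-03 1.5713e+00] 0.702
units [0.425 1.202 0.027]
```

View pics/s2.png

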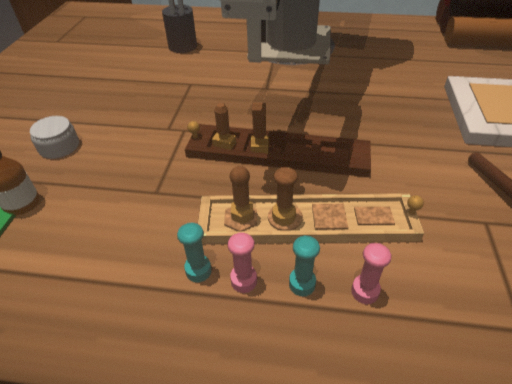

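The oblong (222,125) and square (259,125) both stand in their pockets. The round stamp is next.

```bash
python3 -m pendant '[[[0.08,0.2,0,0,0.4],[0.15,0.4,0,0,0.4],[0.22,0.6,0,0,0.4],[0.3,0.8,0,0,0.4],[0.38,1,0,0,0.4]]]'; python3 -m pendant '[[[0.02,0.1,0,0,0.4],[0.04,0.22,0,0,0.4],[0.04,0.22,0,0,0.4],[0.04,0.22,0,0,0.4],[0.04,0.22,0,0,0.4]]]';python3 g.py .6615 .042 .0885
```

```text
clock: 18.62
tool_pos: [0.6287, 0.036, 0.2251]
tcp_rot: [-3.138, -0.0, 1.571]
force: [0.2, 0.3, 0.4]
grip_width: 0.7
finger_force: 0.0
clock: 19.25
tool_pos: [0.6611, 0.0414, 0.2274]
tcp_rot: [-3.141, 0.0, 1.571]
force: [0.5, -0.5, 0.5]
grip_width: 0.705
finger_force: 0.0
19.25 [0.6611 0.0414 0.2274] [-3.1409  0.      1.5712] 0.705
units [0.004 0.003 0.926]
```

```bash
python3 -m pendant '[[[0,0,0.2,0,0.4],[0,0,0.4,0,0.4],[0,0,0.55,0,0.4],[0,0,0.7,0,0.4],[0,0,0.8,0,0.4],[0,0,0.88,0,0.4],[0,0,0.926,0,0.4],[0,0,0.926,0,0.4],[0,0,0.926,0,0],[0,0,0.926,0,-0.5],[0,0,0.926,0,-1],[0,0,0.926,0,-1],[0,0,0.926,0,-1],[0,0,0.926,0,-1]]]';python3 g.py .482 .051 .2285
```

```text
clock: 21.0
tool_pos: [0.6619, 0.0416, 0.0891]
tcp_rot: [3.141, 0.0, 1.571]
force: [0.2, 0.6, 2.5]
grip_width: 0.358
finger_force: 30.0
21.0 [0.6619 0.0416 0.0891] [3.1412 0.     1.5713] 0.358
units [ 0.063 -1.199 -0.929]
```

The opening is 33 mm rather than 25 mm, so the pads have caught the knob's edge. I'll reopen, go 10 mm lower and regrip.

```bash
python3 -m pendant '[[[0,0,0,0,-0.2],[0,0,0,0,0],[0,0,0,0,0.3],[0,0,0.03,0,0.3],[0,0,0.065,0,0.3],[0,0,0.065,0,0.3],[0,0,0.065,0,-0.3],[0,0,0.065,0,-1],[0,0,0.065,0,-1],[0,0,0.065,0,-1],[0,0,0.065,0,-1]]]';python3 g.py .482 .051 .2285;  python3 - <<'E'
from h import *
cap('scene','s3.png')
c=cv2.imread('pics/s3.png')[130:260,200:400];cv2.imwrite('pics/s3c.png',cv2.resize(c,None,fx=3,fy=3))
E
```

```text
clock: 22.38
tool_pos: [0.6618, 0.0416, 0.0793]
tcp_rot: [3.141, 0.0, 1.571]
force: [-0.2, 0.2, 1.5]
grip_width: 0.357
finger_force: 30.0
22.38 [0.6618 0.0416 0.0793] [3.1414 0.     1.5713] 0.357
units [ 0.064 -1.199 -0.995]
```

View pics/s3c.png

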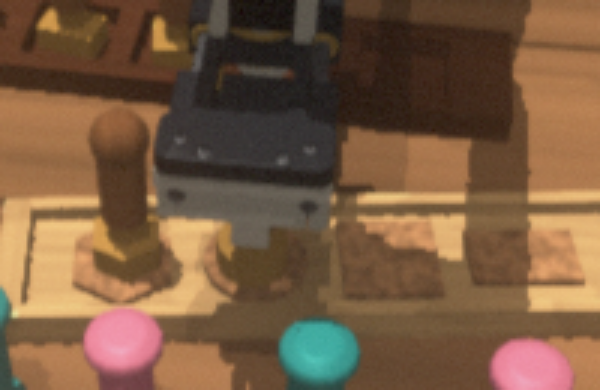

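The gripper is centred on the round stamp, and the opening stays at 33 mm at both heights. The finger faces above the pads therefore clamp the 36 mm knob, which can't be avoided from above. I'll test-lift 12 mm and look.

```bash
python3 -m pendant '[[[0,0,-0.02,0,-1],[0,0,-0.04,0,-1],[0,0,-0.06,0,-1],[0,0,-0.08,0,-1],[0,0,-0.08,0,-1],[0,0,-0.08,0,-1]]]';  python3 - <<'E'
from h import *
cap('scene','s4.png');cap('wrist','w4.png')
c=cv2.imread('pics/s4.png')[150:260,220:350];a=cv2.resize(c,(390,330))
b=cv2.resize(cv2.imread('pics/w4.png'),(400,330));cv2.imwrite('pics/s4c.png',np.hstack([a,b]))
E
```

```text
clock: 23.18
tool_pos: [0.6617, 0.0416, 0.091]
tcp_rot: [-3.142, 0.0, 1.571]
force: [0.5, 0.2, -2.0]
grip_width: 0.356
finger_force: 30.0
```

View pics/s4c.png

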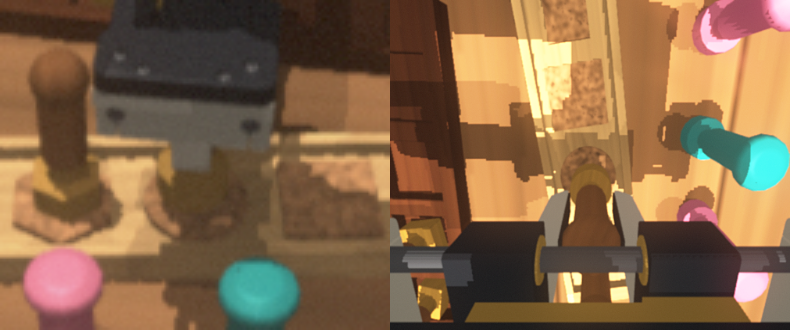

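The stamp has lifted (weight −2 N) and is held upright by the knob. I'll carry it gently.

```bash
python3 -m pendant '[[[0,0,-0.1,0,-1],[0,0,-0.2,0,-1],[0,0,-0.35,0,-1],[0,0,-0.5,0,-1],[0,0,-0.6,0,-1],[0,-0.05,-0.65,0,-1],[0,-0.12,-0.65,0,-1],[0,-0.22,-0.65,0,-1],[0.02,-0.34,-0.65,0,-1],[0.02,-0.46,-0.65,0,-1],[0.04,-0.58,-0.65,0,-1],[0.06,-0.7,-0.65,0,-1],[0.06,-0.8,-0.65,0,-1],[0.06,-0.9,-0.65,0,-1],[0.06,-0.96,-0.65,0,-1],[0.06,-1,-0.65,0,-1]]]'; python3 -m pendant '[[[0,-0.05,0,0,-1],[0,-0.12,0,0,-1],[0,-0.17,0,0,-1],[0,-0.2,0,0,-1],[0,-0.2,0,0,-1],[0,-0.2,0,0,-1]]]'; python3 g.py .482 .051 .068;  python3 - <<'E'
from h import *
cap('scene','s5.png')
c=cv2.imread('pics/s5.png')[30:200,170:390];cv2.imwrite('pics/s5c.png',cv2.resize(c,None,fx=3,fy=3))
E
```

```text
clock: 25.28
tool_pos: [0.5108, 0.0505, 0.1881]
tcp_rot: [-3.141, 0.0, 1.571]
force: [-0.2, 0.5, -1.9]
grip_width: 0.361
finger_force: 30.0
clock: 26.02
tool_pos: [0.4819, 0.0505, 0.1887]
tcp_rot: [3.141, -0.0, 1.571]
force: [-0.5, 0.6, -0.9]
grip_width: 0.357
finger_force: 30.0
26.02 [0.4819 0.0505 0.1887] [ 3.1412 -0.      1.5712] 0.357
units [0.004 0.001 0.805]
```

View pics/s5c.png

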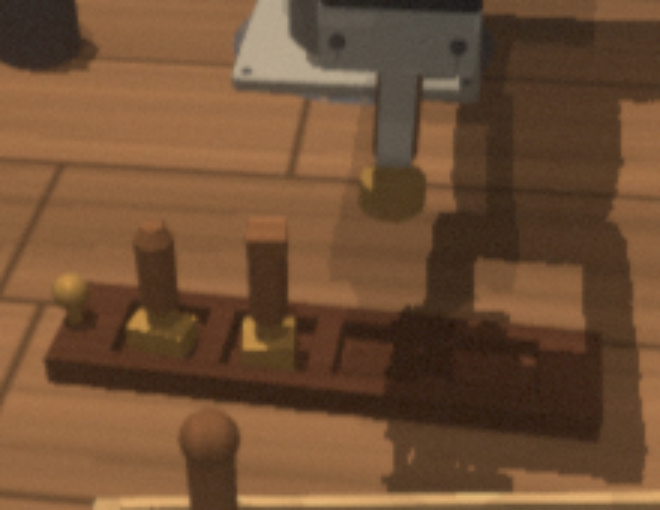

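The round stamp hangs upright (foot at crop 392,190), over the third pocket. Lowering.

```bash
python3 -m pendant '[[[0,0,0.1,0,-1],[0,0,0.25,0,-1],[0,0,0.4,0,-1],[0,0,0.55,0,-1],[0,0,0.65,0,-1],[0,0,0.72,0,-1],[0,0,0.76,0,-1],[0,0,0.78,0,-1],[0,0,0.78,0,-1]]]';python3 -m pendant '[[[0,0,0.01,0,-1],[0,0,0.02,0,-1],[0,0,0.02,0,-1]]]'
```

```text
clock: 27.2
tool_pos: [0.482, 0.0505, 0.0719]
tcp_rot: [3.141, 0.0, 1.571]
force: [0.4, 0.5, -2.0]
grip_width: 0.358
finger_force: 30.0
clock: 27.58
tool_pos: [0.4817, 0.0505, 0.0686]
tcp_rot: [3.142, -0.0, 1.571]
force: [0.2, 0.1, -1.6]
grip_width: 0.353
finger_force: 30.0
```

```bash
python3 -m pendant '[[[0,0,0.004,0,-1],[0,0,0.004,0,-0.25],[0,0,0.004,0,-0.2],[0,0,0.004,0,-0.1],[0,0,0.004,0,0.1],[0,0,0.004,0,0.4],[0,0,0.004,0,0.4],[0,0,-0.15,0,0.4],[0,0,-0.4,0,0.4],[0,0,-0.7,0,0.4],[0,0,-1,0,0.4],[0,0,-1,0,0.4]]]'; python3 g.py .6655 -.025 .22
python3 - <<'E'
from h import *
cap('scene','s6.png')
E
```

```text
clock: 29.08
tool_pos: [0.4842, 0.0505, 0.2232]
tcp_rot: [3.134, 0.0, 1.571]
force: [-0.6, 1.0, -0.2]
grip_width: 0.697
finger_force: 0.0
29.07 [0.4842 0.0505 0.2232] [3.1335 0.     1.5713] 0.697
units [-0.504  1.208  0.022]
```

View pics/s6.png

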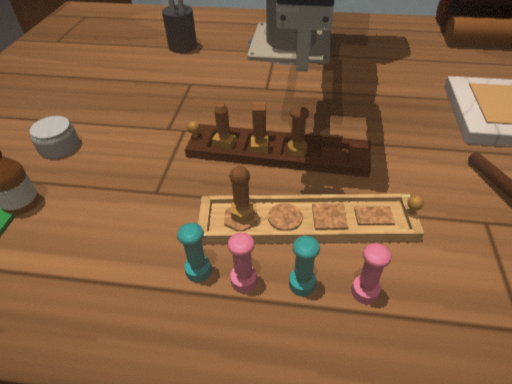

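All three stamps stand, with the round one at (298,130). The hex at (240,190) is last.

```bash
python3 -m pendant '[[[-0.08,0.2,0,0,0.4],[-0.15,0.4,0,0,0.4],[-0.25,0.6,0,0,0.4],[-0.35,0.8,0,0,0.4],[-0.4,1,0,0,0.4]]]'; python3 -m pendant '[[[-0.05,0.1,0,0,0.4],[-0.1,0.22,0,0,0.4],[-0.1,0.22,0,0,0.4],[-0.1,0.22,0,0,0.4],[-0.1,0.22,0,0,0.4]]]';python3 g.py .6655 -.025 .0865
```

```text
clock: 29.75
tool_pos: [0.6316, -0.0102, 0.216]
tcp_rot: [-3.138, -0.0, 1.571]
force: [0.8, -0.7, 0.2]
grip_width: 0.7
finger_force: 0.0
clock: 30.38
tool_pos: [0.664, -0.0241, 0.2181]
tcp_rot: [-3.141, -0.0, 1.572]
force: [-0.0, -0.3, -0.6]
grip_width: 0.701
finger_force: 0.0
30.38 [ 0.664  -0.0241  0.2181] [-3.1407e+00 -1.0000e-04  1.5716e+00] 0.701
units [-0.006  0.01   0.877]
```

```bash
python3 -m pendant '[[[0,0,0.2,0,0.4],[-0.005,0.01,0.4,0,0.4],[-0.005,0.01,0.55,0,0.4],[-0.005,0.01,0.7,0,0.4],[-0.005,0.01,0.8,0,0.4],[-0.005,0.01,0.88,0,0.4],[-0.005,0.01,0.88,0,0.4],[-0.005,0.01,0.88,0,0],[-0.005,0.01,0.88,0,-0.5],[-0.005,0.01,0.88,0,-1],[-0.005,0.01,0.88,0,-1],[-0.005,0.01,0.88,0,-1],[-0.005,0.01,0.88,0,-1]]]';python3 g.py .485 .1235 .2
```

```text
clock: 32.0
tool_pos: [0.6664, -0.0252, 0.0869]
tcp_rot: [3.141, 0.0, 1.571]
force: [-0.4, 0.0, 2.8]
grip_width: 0.308
finger_force: 30.0
32.0 [ 0.6664 -0.0252  0.0869] [3.1413 0.     1.5712] 0.308
units [ 0.992 -1.209 -0.754]
```

```bash
python3 -m pendant '[[[0,0,-0.08,0,-1],[0,0,-0.2,0,-1],[0,0,-0.35,0,-1],[0,0,-0.5,0,-1],[0,0,-0.65,0,-1],[0,0,-0.8,0,-1],[0.05,-0.05,-0.85,0,-1],[0.12,-0.12,-0.85,0,-1],[0.22,-0.22,-0.85,0,-1],[0.34,-0.34,-0.85,0,-1],[0.46,-0.46,-0.85,0,-1],[0.58,-0.58,-0.85,0,-1],[0.7,-0.7,-0.85,0,-1],[0.82,-0.82,-0.85,0,-1],[0.92,-0.92,-0.85,0,-1],[0.99,-1,-0.85,0,-1]]]'; python3 -m pendant '[[[0,-0.05,0,0,-1],[0,-0.12,0,0,-1],[0,-0.18,0,0,-1],[0,-0.205,0,0,-1],[0,-0.205,0,0,-1],[0,-0.205,0,0,-1]]]'; python3 g.py .485 .1235 .076
```

```text
clock: 34.0
tool_pos: [0.5147, 0.1242, 0.2135]
tcp_rot: [-3.141, 0.0, 1.572]
force: [0.2, 0.0, -2.8]
grip_width: 0.305
finger_force: 30.0
clock: 34.75
tool_pos: [0.4857, 0.1231, 0.2142]
tcp_rot: [3.141, -0.0, 1.571]
force: [-1.2, 0.5, -2.3]
grip_width: 0.311
finger_force: 30.0
34.75 [0.4857 0.1231 0.2142] [ 3.1413 -0.      1.571 ] 0.311
units [ 0.003 -0.004  0.921]
```

```bash
python3 -m pendant '[[[0,0,0.12,0,-1],[0,0,0.3,0,-1],[0,0,0.48,0,-1],[0,0,0.64,0,-1],[0,0,0.76,0,-1],[0,0,0.84,0,-1],[0,0,0.88,0,-1],[0,0,0.895,0,-1],[0,0,0.895,0,-1]]]';python3 -m pendant '[[[0,0,0.01,0,-1],[0,0,0.02,0,-1],[0,0,0.02,0,-1]]]'
```

```text
clock: 35.88
tool_pos: [0.4859, 0.1233, 0.0804]
tcp_rot: [3.141, -0.0, 1.571]
force: [-0.9, -0.1, -2.9]
grip_width: 0.307
finger_force: 30.0
clock: 36.25
tool_pos: [0.4854, 0.1232, 0.0768]
tcp_rot: [3.142, 0.0, 1.571]
force: [-0.4, 0.7, -2.9]
grip_width: 0.306
finger_force: 30.0
```

```bash
python3 -m pendant '[[[0,0,0.005,0,-1],[0,0,0.005,0,-0.35],[0,0,0.005,0,-0.3],[0,0,0.005,0,-0.1],[0,0,0.005,0,0.1],[0,0,0.005,0,0.4],[0,0,0.005,0,0.4],[0,0,-0.15,0,0.4],[0,0,-0.4,0,0.4],[0,0,-0.7,0,0.4],[0,0,-1,0,0.4],[0,0,-1,0,0.4],[0,0,-1,0,0.4]]]'
python3 - <<'E'
from h import *
cap('scene','s7.png')
E
```

```text
clock: 37.88
tool_pos: [0.4852, 0.1232, 0.2262]
tcp_rot: [-3.141, 0.0, 1.571]
force: [-0.7, 0.1, -0.1]
grip_width: 0.701
finger_force: 0.0
```

View pics/s7.png

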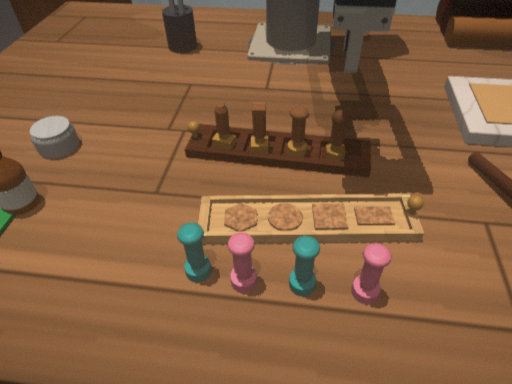

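All four stand upright in order from the rack's ball: (222,125), (259,125), (298,130) and (336,135). I'll check the seat heights before handing in.

Run:
```python
from h import *
c,P=cap('scene');P=P.reshape(-1,3)
for n,x,y,h in(('obl',.4757,-.0935,.098),('sq',.479,-.0215,.103),('rd',.482,.051,.103),('hex',.485,.1235,.107)):
    Q=P[(np.hypot(P[:,0]-x,P[:,1]-y)<.027)&(P[:,2]>.03)&(P[:,2]<.15)]
    lo=Q[(Q[:,2]<.06)];hi=Q[(Q[:,2]>.07)]
    print(n,'top',np.percentile(Q[:,2],99.5).round(4),h,'y low/high',np.median(lo[:,1]).round(4),np.median(hi[:,1]).round(4))
```

```text
obl top 0.0976 0.098 y low/high -0.0911 -0.092
sq top 0.1028 0.103 y low/high -0.0209 -0.0219
rd top 0.103 0.103 y low/high 0.0507 0.051
hex top 0.1053 0.107 y low/high 0.122 0.1222
```

```bash
python3 -c "
from plant import r
print(r.close_job())"
```

```text
the job is handed in; nothing more can be done
None
```

All four stamps stand upright and seated in the rack in order from the ball (oblong, square, round, hex); I handed the job in at about 38 s, and no verdict was returned.

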